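# Park the fittings box behind the tape rolls

### The arm

A 6-joint arm with a two-finger parallel gripper is mounted at the origin on the work surface. World frame = base frame: x ahead of the robot, y to its left, z up, the work surface at z = 0. Lengths are in m, angles in rad, forces in N, time in s.
With the tool pointing down it reaches from about 0.3 to 0.875 m from the base axis. Payload 4.2 kg.
Tool frame: the origin (TCP) lies at the very end of the fingers, on their centre line; the grasp point (between the pads) lies 19 mm behind it; z points along the fingers, y is the direction in which the jaws open and shut (so a half turn about z gives the same grasp; the last joint's range is limited). The gripper opens to 85 mm and grips with 20 to 120 N. Pads are 22 mm wide; open, the fingers measure 114 mm over their backs; the gripper's body (76 mm by 85 mm) begins 54 mm behind the grasp point. The pads swing forward as they close: fully open they stand 13 mm farther back than shut.
Start: joints at [1.201, 0.32, 1.565, -0, 1.257, -0.02], TCP at [0.197, 0.54, 0.231] pointing down, gripper open.
Joint ranges: [-3.11, 3.11], [-0.84, 2.01], [0.21, 2.61], [-1.34, 4.49], [0.05, 2.63], [-2.56, 2.56]. Speed limits (rad/s): [2.57, 2.57, 3.14, 3.14, 3.14, 3.14].

### API

Orientations are given as a unit quaternion [w, x, y, z].
In Python, from workcell import monitor, vision, job gives the robot as it stands.
- The arm moves only by the tool carry_out, never from a script. Its argument "rows" is a list of rows, each an object with "gripper": the opening, from 0 (shut) to 1 (fully open); "slide": the shift along the tool's x, y, z in m, a list of three; "rotation": the turn, a rotation vector about the tool's x, y, z in rad, a list of three. A call has 1 to 5 rows; each row is the pose to reach, as a shift and turn from the pose commanded when the call began, along the tool's axes at that moment; what a row does not reach only later rows make up. A row lasts 1/12 s, in which the tool goes at most 41.7 mm and 7.16 degrees, less where a joint would pass 70% of its speed; a pose out of reach is approached as far as the arm can. A call with a gripper value outside its range is refused whole. The fingers move at their own pace and stop on an object; "force" is the grip in N (left out, the last holds). Time passes only in rows, so rows that repeat a pose let the fingers close. It gives the time, the measured TCP pose, the force and the opening at its end, in the units of the state.
- monitor.observe(): the state, without advancing time (a new reading comes with each control period).
- vision.read_camera(name): name is "scene" or "top" or "wrist"; returns a dict with "img" (384x512x3 uint8, red, green, blue), "fx", "fy", "cx", "cy" (pixels), "R" (3x3) and "t" (3): a world point X has camera coordinates R X + t; the wrist camera has in their place "mount" (4x4, takes a point from camera to tool coordinates, whose origin is the TCP and whose axes are the flange's). Camera axes: x right, y down, z forward; pixel columns grow to the right and rows downward; lengths in m; the calibration is good to about 2 mm. A picture is of the moment at which its call begins: read the wrist's pose just before it. There is no depth.
- job.finish_job(): hands the job in, once; it reports no verdict.
The state is a dict: "clock": time; "q": joint angles; "dq": joint speeds; "effort": joint torques, N m; "position": TCP position; "tool_rot": TCP orientation; "contact_force": force on the tool from outside, world axes, zero at the start; "torque": the same for the moment, N m; "gripper_width": finger opening in m.
Only numpy, scipy, OpenCV 4.12 (cv2) and the standard library are available. Lean on these libraries where they do the work, as an engineer would, in place of code of your own. Each camera call takes 0.05 s, during which the arm holds its last target. There are 200 camera calls.

### The job

Clear the open side of the trolley: with the fingers, push the long lidded plastic box along the table top, narrow end first, through the gap between the two fixed tape rolls and on until its leading end rests flat against the aluminium rail behind them, in line with the gap. Slide it all the way without ever lifting it, and leave the glass bowl, the round tub, the tin and the screwdriver where they are.

Things in the scene. Friction and masses are not known exactly. Their poses are not given: they have to be found in the camera images.
- fittings_box: Loose closed grey plastic box, black seam, pale lid panel, upright sides: 100 mm long (its x), 64 wide (y), 40 high, 0.2 to 0.4 kg, both ends alike. Origin: centre of its underside, z up. Starts on the dock's -x side, 150 to 230 mm before the gap, up to 35 mm off its centre line, turned up to 0.4 rad. Slides with ordinary friction and stays where left.
- dock: Two white tape rolls lying flat, fixed to the table, 100 mm in diameter, 45 mm high (bolt heads 49), with a 70 mm wide gap between. Origin: centre of the gap, on the table top, z up. Its x is the direction of pushing through (within 0.2 rad of world +y). Roll axes at x = 0, y = -85 and +85 mm. The table in the gap and behind is bare and flat.
- rail (a point): Fixed aluminium rail behind the rolls, 160 mm long across the push, 30 mm high, 20 mm thick. This point: middle of the foot of its face towards the gap, at x = +150 mm, y = 0 of the dock; axes as the dock's. Parked, the box's leading end lies on this face and its origin is 50 mm before this point, 100 mm past the gap's centre.
- bowl: Loose open glass bowl, 100 mm across, 45 mm high; to be left alone. Origin: centre of its underside.
- round_tub: Loose round white tub with an orange lid, 106 mm across, 50 mm high; to be left alone. Origin: centre of its underside.
- tin: Loose flat round tin with a brass-coloured lid, 68 mm across, 30 mm high; to be left alone. Origin: centre of its underside.
- screwdriver: Loose screwdriver lying on the table, about 200 mm long, beyond the rolls as seen from the robot; to be left alone. Origin: at table height under the middle of its length, x along the tool towards its tip.

How it is judged:
On the way:
1. the box is in the gap, on the table, its centre between the two rolls (x of fittings_box in the frame of dock between -0.02 and 0.03 m and y of fittings_box in the frame of dock between -0.01 and 0.01 m and height (world z) of fittings_box below 0.01 m), for 0.05 s.
At the end, for the whole second after the job is handed in: The box lies flat and at rest on the table behind the rolls, its leading end within 8 mm of the rail and within 0.1 rad of flat to it, its centre within 20 mm of the gap's centre line (x of fittings_box in the frame of dock between 0.092 and 0.104 m and y of fittings_box in the frame of dock between -0.02 and 0.02 m and angle between the x axis of fittings_box and the x axis of dock, either way round below 0.1 rad and height (world z) of fittings_box below 0.005 m and angle between fittings_box's own z axis and vertical below 0.05 rad and linear speed of fittings_box below 0.01 m/s); the robot touches nothing.
It fails at once if the box is lifted (more than 12 mm) or tipped (more than 0.2 rad) (height (world z) of fittings_box above 0.012 m or angle between fittings_box's own z axis and vertical above 0.2 rad).
It fails at once if the bowl, round tub, tin or screwdriver is shifted by more than 25 mm (distance of any of bowl, round_tub, tin, screwdriver from where it was at the start of the episode above 0.025 m).
It also fails if it takes over 58 s, if anything falls off the work surface, if the arm or the gripper's body presses on something with over 40 N, if the wrist force passes 120 N, or if a joint passes its speed limit or range.

## Working session

There is one attempt and no reset: what is moved stays moved. The work goes in short steps, Python scripts to look and compute and a tool call to move; the robot and the scene stay as the last step left them, time stands still between calls to the robot, and variables do not carry over. Pictures are saved under pics/ and viewed, about 8 in all and at most 12, crops included, and the job is handed in when it is done.

Besides the shell and the picture viewer there is one more tool, called by a JSON object that holds its "name" and its "arguments", one argument or row to a line. carry_out: Moves the arm, as the interface text tells. Its arguments: {"type":"object","properties":{"rows":{"type":"array","items":{"type":"object","properties":{"gripper":{"type":"number"},"slide":{"type":"array","items":{"type":"number"}},"rotation":{"type":"array","items":{"type":"number"}}}}},"force":{"type":"number"}},"required":["rows"]}

```bash
mkdir -p pics; ls; python3 - <<'E'
from workcell import monitor, vision
import cv2,numpy as np
s=monitor.observe()
print({k:np.round(v,3).tolist() for k,v in s.items()})
for n in ("top","scene"):
    c=vision.read_camera(n); np.savez(f"pics/{n}.npz",**c)
    print(n,c["fx"],c["cx"],c["cy"],np.round(c["R"],4).tolist(),np.round(c["t"],4).tolist())
    cv2.imwrite(f"pics/{n}0.png",cv2.resize(c["img"][:,:,::-1],(800,600),interpolation=cv2.INTER_CUBIC))
E
```

```text
pics
{'clock': 0.0, 'q': [1.201, 0.32, 1.566, 0.0, 1.257, -0.02], 'dq': [0.0, 0.001, -0.001, -0.002, -0.001, 0.001], 'effort': [-0.0, -41.552, -23.417, -0.0, 0.008, 0.0], 'position': [0.197, 0.54, 0.23], 'tool_rot': [-0.0, 0.174, 0.985, -0.001], 'contact_force': [0.236, -1.104, 0.388], 'torque': [-0.023, 0.016, 0.024], 'gripper_width': 0.085}
top 431.5083029007612 256.27667452382025 194.02399727294548 [[0.0022, -1.0, 0.0002], [-0.997, -0.0022, -0.0772], [0.0772, -0.0001, -0.997]] [0.1532, 0.5796, 1.1326]
scene 407.9658729372909 257.88875418507126 194.14317554178595 [[0.8252, 0.5649, -0.003], [0.4481, -0.6578, -0.6054], [-0.344, 0.4982, -0.7959]] [-0.5702, -0.123, 1.2272]
```

View pics/top0.png

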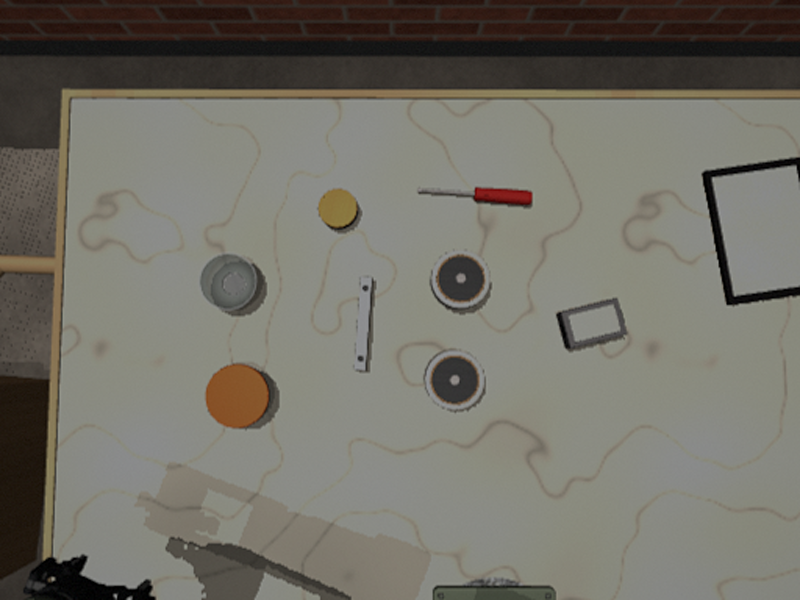

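View pics/scene0.png

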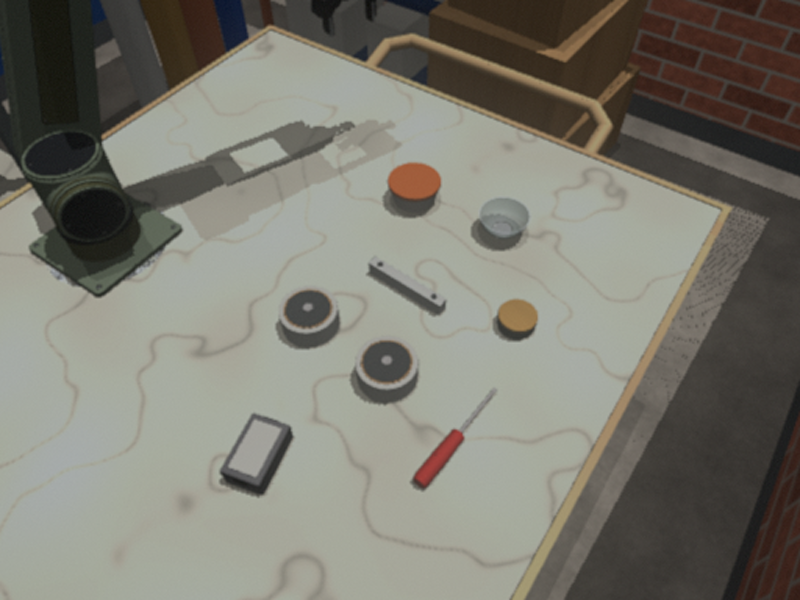

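The top view (800 px scale) shows the rolls at (461,279) and (455,380), the rail at (365,323), and the box at about (592,324). The bowl, tub, tin and screwdriver are all clear of the path. I'll enlarge this area next to read its corners.

```bash
python3 - <<'E'
import cv2,numpy as np
im=np.load("pics/top.npz")["img"][150:270,215:415,::-1]
im=cv2.resize(im,(800,480),interpolation=cv2.INTER_CUBIC)
cv2.imwrite("pics/crop1.png",cv2.convertScaleAbs(im,alpha=1.4))
E
```

```text
(no output)
```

View pics/crop1.png

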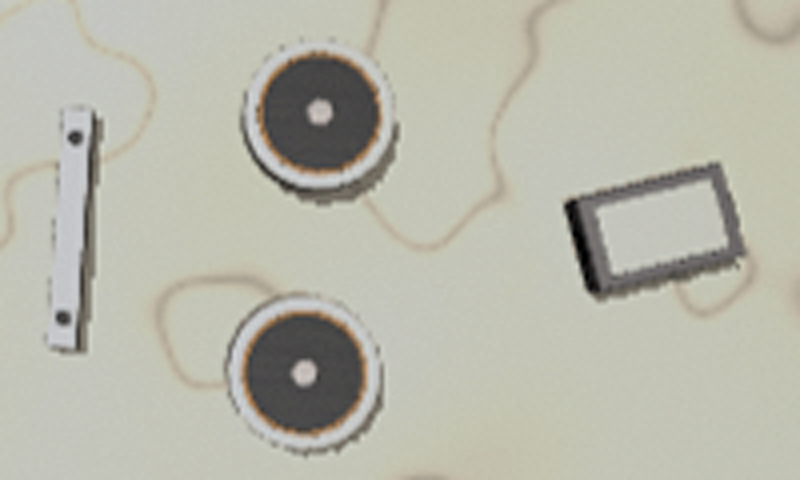

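Crop (4x) readings: the bolt heads are at (320,111) and (304,373), and the rail bolts at (75,137) and (63,318). The box's top corners are at (578,200), (720,164), (745,250) and (605,296).

```bash
cat > h.py <<'E'
import numpy as np
def ray(c,u,v,z):
    d=np.array([(u-c["cx"])/c["fx"],(v-c["cy"])/c["fy"],1]); R,t=c["R"],c["t"]
    o=-R.T@t; w=R.T@d; return o+w*(z-o[2])/w[2]
def proj(c,X):
    p=c["R"]@np.asarray(X)+c["t"]; return c["fx"]*p[0]/p[2]+c["cx"],c["fy"]*p[1]/p[2]+c["cy"]
def crop(p,x0=215,y0=150,k=4): return x0+(p[0]+.5)/k-.5,y0+(p[1]+.5)/k-.5
E
python3 - <<'E'
import numpy as np
from h import *
c=dict(np.load("pics/top.npz"))
g=lambda p,z:ray(c,*crop(p),z)
A=g((320,111),.049);B=g((304,373),.049)   # A: +x side = dock -y
r=[g(p,.03) for p in((75,137),(63,318))]
D=(A+B)/2; ey=(B-A)[:2]; L=np.hypot(*ey); ey/=L; ex=np.array([ey[1],-ey[0]])
print("bolts",A,B,"dist",L,"dock",D[:2],"ex",ex,"yaw",np.arctan2(ex[1],ex[0]))
rm=(r[0]+r[1])/2; d=(r[0]-r[1]); print("rail",rm,"in dock",(rm-D)[:2]@ex,(rm-D)[:2]@ey,"dir.ex",d[:2]@ex/np.hypot(*d[:2]))
q=[g(p,.04) for p in((578,200),(720,164),(745,250),(605,296))]
q=np.array(q)[:,:2]; m=q.mean(0)
print("sides",[np.hypot(*(q[i]-q[i-1])) for i in range(4)])
a=q[0]+q[3]-q[1]-q[2]; a/=np.hypot(*a)
print("box",m,"yaw",np.arctan2(a[1],a[0]),"in dock",(m-D[:2])@ex,(m-D[:2])@ey,"rel yaw",np.arctan2(a@ey,a@ex))
a2=q[1]+q[0]-q[2]-q[3];print("alt",a2/np.hypot(*a2))
E
```

```text
bolts [0.62126467 0.05402807 0.049     ] [0.45043153 0.06519226 0.049     ] dist 0.1711975497583232 dock [0.5358481  0.05961016] ex [0.06521231 0.99787141] yaw 1.5055377108799743
rail [0.54561604 0.21916047 0.03      ] in dock 0.15984767460530858 0.0006575014335542045 dir.ex 0.005659114069929465
sides [np.float64(0.06518643554764199), np.float64(0.09703795429431142), np.float64(0.05864963017692656), np.float64(0.09734319211455128)]
box [ 0.54582733 -0.17132047] yaw 1.8543143874516161 in dock -0.22978831035806732 -0.02501750122432699 rel yaw 0.34877667657164163
alt [0.96641727 0.25697794]
```

{"name": "carry_out", "arguments": {
  "rows": [
    {"gripper": 0.3,"slide": [-0.028,-0.028,0],"rotation": [0,0,0]},
    {"gripper": 0.3,"slide": [-0.056,-0.056,0],"rotation": [0,0,0]},
    {"gripper": 0.3,"slide": [-0.084,-0.084,0],"rotation": [0,0,0]},
    {"gripper": 0.3,"slide": [-0.112,-0.112,0],"rotation": [0,0,0]},
    {"gripper": 0.3,"slide": [-0.14,-0.14,0],"rotation": [0,0,0]}
  ]
}}

```text
clock: 0.52
position: [0.2807, 0.3588, 0.2309]
tool_rot: [-0.0, 0.174, 0.985, -0.0]
contact_force: [0.7, -0.3, 0.3]
gripper_width: 0.0261
```

{"name": "carry_out", "arguments": {
  "rows": [
    {"gripper": 0.3,"slide": [-0.028,-0.028,0],"rotation": [0,0,0]},
    {"gripper": 0.3,"slide": [-0.056,-0.056,0],"rotation": [0,0,0]},
    {"gripper": 0.3,"slide": [-0.084,-0.084,0],"rotation": [0,0,0]},
    {"gripper": 0.3,"slide": [-0.112,-0.112,0],"rotation": [0,0,0]},
    {"gripper": 0.3,"slide": [-0.14,-0.14,0],"rotation": [0,0,0]}
  ]
}}

```text
clock: 0.93
position: [0.3642, 0.1793, 0.2312]
tool_rot: [-0.0, 0.174, 0.985, 0.0]
contact_force: [0.1, 0.7, 0.1]
gripper_width: 0.0254
```

{"name": "carry_out", "arguments": {
  "rows": [
    {"gripper": 0.3,"slide": [-0.028,-0.028,0],"rotation": [0,0,0]},
    {"gripper": 0.3,"slide": [-0.056,-0.056,0],"rotation": [0,0,0]},
    {"gripper": 0.3,"slide": [-0.084,-0.084,0],"rotation": [0,0,0]},
    {"gripper": 0.3,"slide": [-0.112,-0.112,0],"rotation": [0,0,0]},
    {"gripper": 0.3,"slide": [-0.14,-0.14,0],"rotation": [0,0,0]}
  ]
}}

```text
clock: 1.35
position: [0.4478, -0.0003, 0.2311]
tool_rot: [-0.0, 0.174, 0.985, 0.0]
contact_force: [1.0, 0.9, -0.1]
gripper_width: 0.0255
```

{"name": "carry_out", "arguments": {
  "rows": [
    {"gripper": 0.3,"slide": [-0.028,-0.028,0],"rotation": [0,0,0]},
    {"gripper": 0.3,"slide": [-0.056,-0.056,0],"rotation": [0,0,0]},
    {"gripper": 0.3,"slide": [-0.084,-0.084,0],"rotation": [0,0,0]},
    {"gripper": 0.3,"slide": [-0.112,-0.112,0],"rotation": [0,0,0]},
    {"gripper": 0.3,"slide": [-0.14,-0.14,0],"rotation": [0,0,0]}
  ]
}}

```text
clock: 1.77
position: [0.5314, -0.1798, 0.2309]
tool_rot: [-0.0, 0.174, 0.985, 0.0]
contact_force: [1.1, 0.6, 0.7]
gripper_width: 0.0252
```

{"name": "carry_out", "arguments": {
  "rows": [
    {"gripper": 0.3,"slide": [-0.028,-0.028,0],"rotation": [0,0,0.12]},
    {"gripper": 0.3,"slide": [-0.05,-0.05,0],"rotation": [0,0,0.24]},
    {"gripper": 0.3,"slide": [-0.064,-0.062,0],"rotation": [0,0,0.36]},
    {"gripper": 0.3,"slide": [-0.064,-0.062,0],"rotation": [0,0,0.48]},
    {"gripper": 0.3,"slide": [-0.064,-0.062,0],"rotation": [0,0,0.6]}
  ]
}}

```text
clock: 2.18
position: [0.5702, -0.2594, 0.23]
tool_rot: [-0.001, 0.461, 0.888, 0.0]
contact_force: [-0.7, 0.9, -0.3]
gripper_width: 0.0258
```

{"name": "carry_out", "arguments": {
  "rows": [
    {"gripper": 0.3,"slide": [0,0,0.03],"rotation": [0,0,0.12]},
    {"gripper": 0.3,"slide": [0,0,0.06],"rotation": [0,0,0.24]},
    {"gripper": 0.3,"slide": [0,0,0.08],"rotation": [0,0,0.34]},
    {"gripper": 0.3,"slide": [0,0,0.08],"rotation": [0,0,0.34]},
    {"gripper": 0.3,"slide": [0,0,0.08],"rotation": [0,0,0.34]}
  ]
}}

```text
clock: 2.6
position: [0.5695, -0.2577, 0.1502]
tool_rot: [-0.001, 0.6, 0.8, -0.0]
contact_force: [0.5, -0.9, 0.0]
gripper_width: 0.0257
```

```bash
python3 - <<'E'
from workcell import monitor, vision
import cv2,numpy as np
s=monitor.observe()
c=vision.read_camera("wrist"); t=vision.read_camera("top")
np.savez("pics/w1.npz",pos=s["position"],**c); np.savez("pics/top1.npz",**t)
print(np.round(c["mount"],4).tolist(),c["fx"],c["cx"],c["cy"])
a=cv2.resize(c["img"][:,:,::-1],(512,384)); b=cv2.resize(t["img"][170:290,300:450,::-1],(480,384),interpolation=cv2.INTER_CUBIC)
cv2.imwrite("pics/v1.png",cv2.resize(np.hstack([a,b]),(800,310)))
E
```

```text
[[-0.0, -0.9569, -0.2903, 0.0737], [1.0, 0.0, -0.0003, 0.0009], [0.0003, -0.2903, 0.9569, -0.1419], [0.0, 0.0, 0.0, 1.0]] 321.3797678352014 260.384698358579 190.4398254731171
```

View pics/v1.png

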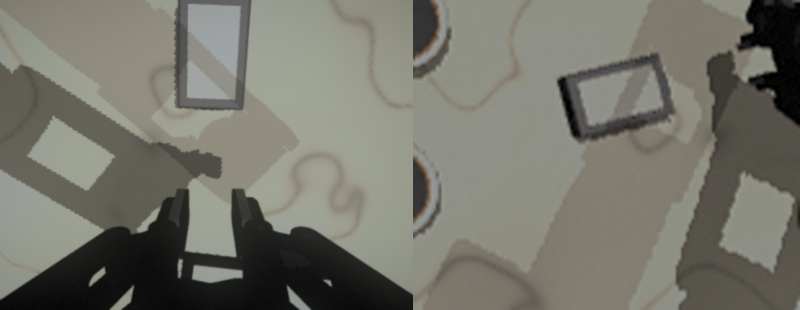

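The wrist view (0.806 scale) shows the box ahead and centred between the fingers. Its rear top corners are at (175,106) and (243,109), so it is turned slightly against the tool. Next I'll compute the exact pose.

```bash
cat >> h.py <<'E'
def wray(pos,quat,mount,fx,cx,cy,u,v,z):
    from scipy.spatial.transform import Rotation as Ro
    w,x,y,k=quat; R=Ro.from_quat([x,y,k,w]).as_matrix()
    M=np.asarray(mount); o=R@M[:3,3]+pos; d=R@M[:3,:3]@np.array([(u-cx)/fx,(v-cy)/fx,1])
    return o+d*(z-o[2])/d[2]
D=np.array([.5358,.0596]); ex=np.array([.0652,.9979]); ey=np.array([-.9979,.0652])
def dock(p): return np.round([(p[:2]-D)@ex,(p[:2]-D)@ey],4)
E
python3 - <<'E'
import numpy as np
from h import *
from workcell import monitor
s=monitor.observe(); w=np.load("pics/w1.npz")
f=lambda u,v:wray(np.array(s["position"]),s["tool_rot"],w["mount"],float(w["fx"]),float(w["cx"]),float(w["cy"]),u/.806,v/.807,.04)
a,b=f(175,106),f(243,109); e=(b-a)[:2]; print(a,b,np.hypot(*e)); e/=np.hypot(*e)
ax=np.array([-e[1],e[0]]); m=(a+b)[:2]/2+.05*ax
print("yaw",np.arctan2(ax[1],ax[0]),"centre",m,dock(m),"tool dock",dock(np.array(s["position"])),"rear gap",((a+b)[:2]/2-s["position"][:2]))
E
```

```text
[ 0.52698781 -0.22468061  0.04      ] [ 0.59142247 -0.20897094  0.04      ] 0.06632208853540851
yaw 1.8099385277968458 centre [ 0.54736167 -0.1682487 ] [-0.2266 -0.0264] tool dock [-0.315  -0.0559] rear gap [-0.01184848  0.04156775]
```

{"name": "carry_out", "arguments": {
  "rows": [
    {"gripper": 0.3,"slide": [0,-0.002,0.03],"rotation": [0,0,0.04]},
    {"gripper": 0.3,"slide": [0,-0.002,0.06],"rotation": [0,0,0.04]},
    {"gripper": 0.3,"slide": [0,-0.002,0.09],"rotation": [0,0,0.04]},
    {"gripper": 0.3,"slide": [0,-0.002,0.115],"rotation": [0,0,0.04]},
    {"gripper": 0.3,"slide": [0,-0.002,0.135],"rotation": [0,0,0.04]}
  ]
}}

```text
clock: 3.12
position: [0.5689, -0.2588, 0.0163]
tool_rot: [0.001, 0.616, 0.787, 0.0]
contact_force: [-0.5, -0.0, 0.2]
gripper_width: 0.0254
```

{"name": "carry_out", "arguments": {
  "rows": [
    {"gripper": 0.3,"slide": [0.008,0,0],"rotation": [0,0,0]},
    {"gripper": 0.3,"slide": [0.016,0,0],"rotation": [0,0,0]},
    {"gripper": 0.3,"slide": [0.022,0,0],"rotation": [0,0,0]},
    {"gripper": 0.3,"slide": [0.027,0,0],"rotation": [0,0,0]},
    {"gripper": 0.3,"slide": [0.031,0,0],"rotation": [0,0,0]}
  ]
}}

```text
clock: 3.53
position: [0.5617, -0.2279, 0.0183]
tool_rot: [0.002, 0.617, 0.787, 0.001]
contact_force: [-0.3, 0.1, 0.5]
gripper_width: 0.0256
```

{"name": "carry_out", "arguments": {
  "rows": [
    {"gripper": 0.3,"slide": [0.004,0,0],"rotation": [0,0,0]},
    {"gripper": 0.3,"slide": [0.009,0,0],"rotation": [0,0,0]},
    {"gripper": 0.3,"slide": [0.014,0,0],"rotation": [0,0,0]},
    {"gripper": 0.3,"slide": [0.019,0,0],"rotation": [0,0,0]},
    {"gripper": 0.3,"slide": [0.024,0,0],"rotation": [0,0,0]}
  ]
}}

```text
clock: 3.95
position: [0.5552, -0.2049, 0.0165]
tool_rot: [0.0, 0.617, 0.787, 0.0]
contact_force: [0.1, -1.8, 1.5]
gripper_width: 0.0257
```

```bash
cat >> h.py <<'E'
def look(n):
    "wrist picture plus top crop (4x of cols 215-415, rows 150-270)"
    from workcell import monitor, vision
    import cv2
    s=monitor.observe(); c=vision.read_camera("wrist"); t=vision.read_camera("top")
    np.savez(f"pics/w{n}.npz",pos=s["position"],rot=s["tool_rot"],**c); np.savez(f"pics/t{n}.npz",**t)
    a=cv2.resize(c["img"][:,:,::-1],(400,300),interpolation=cv2.INTER_AREA)
    b=cv2.resize(t["img"][180:255,280:380,::-1],(400,300),interpolation=cv2.INTER_CUBIC)
    cv2.imwrite(f"pics/v{n}.png",cv2.convertScaleAbs(np.hstack([a,b]),alpha=1.3))
    w,x,y,z=s["tool_rot"]; R=2*np.arctan2(y,x)
    print("clock",s["clock"],"dock pos",dock(np.array(s["position"])),"z",s["position"][2],"relyaw",R-1.5055,"F",np.round(s["contact_force"],1))
E
python3 -c "
from h import *
look(2)"
```

```text
clock 3.95 dock pos [-0.2626 -0.0366] z 0.01649890896981558 relyaw 0.3062541212140324 F [ 0.1 -1.8  1.5]
```

View pics/v2.png

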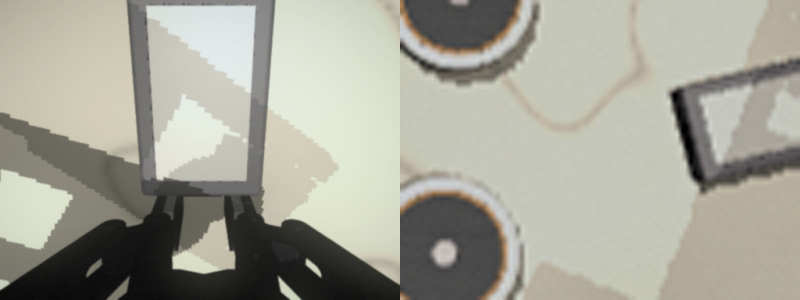

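The wrist view shows the rear edge (about (143,194) to (261,192)) flush on both fingers and centred (202 against 204). The box pose is therefore the tool pose plus 61 mm ahead. Now I'll plan the aligning arc.

```bash
cat >> h.py <<'E'
def rows(path,off=.061):
    "path: box (x,y,yaw) in dock frame, first = now; prints per-call rows (slide x,y; rot z) in tool frame at start of call"
    T=[np.array([x-off*np.cos(a),y-off*np.sin(a),a]) for x,y,a in path]
    for i in range(0,len(T)-1,5):
        b=T[i]; print("call")
        for p in T[i+1:i+6]:
            d=p[:2]-b[:2]; c,s=np.cos(b[2]),np.sin(b[2])
            print("  ",np.round([d[0]*c+d[1]*s, d[0]*s-d[1]*c, b[2]-p[2]],4))
E
python3 - <<'E'
from h import *
x,y,a=-.2044,-.0182,.306; P=[(x,y,a)]; s=0; h=.106/20
for i in range(20):
    m=max(0,min(1,(s+h/2-.0125)/.0935)); am=.306*(1-m); x+=h*np.cos(am); y+=h*np.sin(am); s+=h
    P.append((x,y,.306*(1-max(0,min(1,(s-.0125)/.0935)))))
print(P[-1],P[10]); rows(P)
E
```

```text
(np.float64(-0.10043363203381878), np.float64(-0.00023437775638797094), 0.0) (np.float64(-0.15316892873066296), np.float64(-0.004819467751905754), 0.17345454545454547)
call
   [0.0053 0.     0.    ]
   [ 0.0106 -0.      0.    ]
   [ 0.0159 -0.0007  0.0111]
   [ 0.0212 -0.0016  0.0285]
   [ 0.0266 -0.0025  0.0458]
call
   [ 0.0053 -0.001   0.0173]
   [ 0.0106 -0.0019  0.0347]
   [ 0.016  -0.0028  0.052 ]
   [ 0.0213 -0.0035  0.0694]
   [ 0.0267 -0.0041  0.0867]
call
   [ 0.0053 -0.001   0.0173]
   [ 0.0106 -0.0019  0.0347]
   [ 0.016  -0.0028  0.052 ]
   [ 0.0213 -0.0035  0.0694]
   [ 0.0267 -0.0041  0.0867]
call
   [ 0.0053 -0.001   0.0173]
   [ 0.0106 -0.0019  0.0347]
   [ 0.016  -0.0028  0.052 ]
   [ 0.0213 -0.0035  0.0694]
   [ 0.0267 -0.0041  0.0867]
```

{"name": "carry_out", "arguments": {
  "rows": [
    {"gripper": 0.3,"slide": [0.0053,0,0],"rotation": [0,0,0]},
    {"gripper": 0.3,"slide": [0.0106,0,0],"rotation": [0,0,0]},
    {"gripper": 0.3,"slide": [0.016,-0.0007,0],"rotation": [0,0,0.011]},
    {"gripper": 0.3,"slide": [0.0212,-0.0016,0],"rotation": [0,0,0.028]},
    {"gripper": 0.3,"slide": [0.0266,-0.0025,0],"rotation": [0,0,0.046]}
  ]
}}

```text
clock: 4.47
position: [0.5458, -0.1792, 0.0161]
tool_rot: [-0.0, 0.636, 0.772, -0.0]
contact_force: [-0.7, -0.1, -0.6]
gripper_width: 0.0256
```

{"name": "carry_out", "arguments": {
  "rows": [
    {"gripper": 0.3,"slide": [0.0053,-0.001,0],"rotation": [0,0,0.017]},
    {"gripper": 0.3,"slide": [0.0106,-0.0019,0],"rotation": [0,0,0.035]},
    {"gripper": 0.3,"slide": [0.016,-0.0028,0],"rotation": [0,0,0.052]},
    {"gripper": 0.3,"slide": [0.0213,-0.0035,0],"rotation": [0,0,0.069]},
    {"gripper": 0.3,"slide": [0.0267,-0.0041,0],"rotation": [0,0,0.087]}
  ]
}}

```text
clock: 4.88
position: [0.5367, -0.1539, 0.0162]
tool_rot: [-0.0, 0.669, 0.744, -0.0]
contact_force: [-0.3, -1.3, -0.4]
gripper_width: 0.0258
```

{"name": "carry_out", "arguments": {
  "rows": [
    {"gripper": 0.3,"slide": [0.0053,-0.001,0],"rotation": [0,0,0.017]},
    {"gripper": 0.3,"slide": [0.0106,-0.0019,0],"rotation": [0,0,0.035]},
    {"gripper": 0.3,"slide": [0.016,-0.0028,0],"rotation": [0,0,0.052]},
    {"gripper": 0.3,"slide": [0.0213,-0.0035,0],"rotation": [0,0,0.069]},
    {"gripper": 0.3,"slide": [0.0267,-0.0041,0],"rotation": [0,0,0.087]}
  ]
}}

```text
clock: 5.3
position: [0.5297, -0.1278, 0.0163]
tool_rot: [-0.0, 0.7, 0.714, -0.0]
contact_force: [0.4, -1.4, -0.6]
gripper_width: 0.0258
```

```bash
python3 -c "
from h import *
look(3)"
```

```text
clock 5.3 dock pos [-0.1874 -0.0062] z 0.016262111129492943 relyaw 0.08459314215910907 F [ 0.4 -1.4 -0.6]
```

View pics/v3.png

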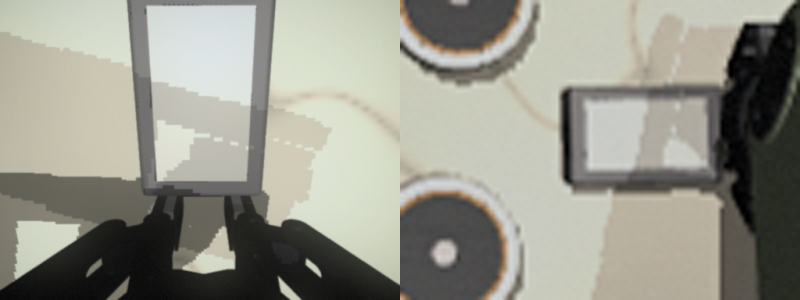

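The box is still flush and centred on the fingers (143 to 262). In the top crop its top face has corners of about (572,89), (718,88), (722,188) and (577,186).

```bash
python3 - <<'E'
from h import *
c=dict(np.load("pics/t3.npz"))
q=np.array([ray(c,*crop((x-400,y),280,180),.04) for x,y in((572,89),(718,88),(722,188),(577,186))])[:,:2]
print(dock(q.mean(0))); a=q[0]+q[3]-q[1]-q[2]; b=q[0]+q[1]-q[2]-q[3]
print(np.arctan2(a@ey,a@ex),np.arctan2(b@ex,-b@ey))
w=np.load("pics/w3.npz")
for u,v in((143,194),(262,192)):
    print(dock(wray(w["pos"],w["rot"],w["mount"],float(w["fx"]),float(w["cx"]),float(w["cy"]),u/.78125,v/.78125,.04)))
E
```

```text
[-0.1293  0.0017]
0.06406685760923174 0.0978705467122877
[-0.1765  0.0254]
[-0.1702 -0.0361]
```

{"name": "carry_out", "arguments": {
  "rows": [
    {"gripper": 0.3,"slide": [0.0053,-0.001,0],"rotation": [0,0,0.017]},
    {"gripper": 0.3,"slide": [0.0106,-0.0019,0],"rotation": [0,0,0.035]},
    {"gripper": 0.3,"slide": [0.016,-0.0028,0],"rotation": [0,0,0.052]},
    {"gripper": 0.3,"slide": [0.0213,-0.0035,0],"rotation": [0,0,0.069]},
    {"gripper": 0.3,"slide": [0.0267,-0.0041,0],"rotation": [0,0,0.085]}
  ]
}}

```text
clock: 5.82
position: [0.5255, -0.1018, 0.0164]
tool_rot: [0.0, 0.73, 0.684, 0.0]
contact_force: [0.2, -1.4, 0.2]
gripper_width: 0.0257
```

{"name": "carry_out", "arguments": {
  "rows": [
    {"gripper": 0.3,"slide": [0.004,0,0],"rotation": [0,0,0]},
    {"gripper": 0.3,"slide": [0.008,0,0],"rotation": [0,0,0]},
    {"gripper": 0.3,"slide": [0.012,0,0],"rotation": [0,0,0]},
    {"gripper": 0.3,"slide": [0.016,0,0],"rotation": [0,0,0]},
    {"gripper": 0.3,"slide": [0.02,0,0],"rotation": [0,0,0]}
  ]
}}

```text
clock: 6.23
position: [0.5269, -0.0816, 0.0164]
tool_rot: [0.0, 0.729, 0.684, 0.0]
contact_force: [-0.4, -1.9, -0.3]
gripper_width: 0.0259
```

```bash
python3 -c "
from h import *
look(4)"
```

```text
clock 6.2333 dock pos [-0.1415 -0.0004] z 0.016362773915324993 relyaw 0.0013898386970814247 F [-0.4 -1.9 -0.3]
```

View pics/v4.png

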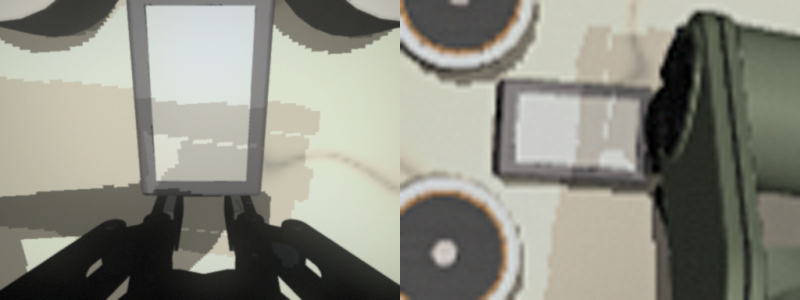

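The wrist view shows the rolls placed symmetrically about the box (inner edges near 118 and 281, box 127 to 273 at the top row). Top crop: front top corners are at (503,83) and (499,176). I'll check them numerically.

```bash
python3 - <<'E'
from h import *
import cv2
c=dict(np.load("pics/t4.npz"))
for p,z in(((503,83),.04),((499,176),.04),((515,95),.04),((512,168),.04)):
    print(p,dock(ray(c,*crop((p[0]-400,p[1]),280,180),z)))
# enlarged crop of gap, bright, half top / half wrist
a=cv2.resize(c["img"][165:250,280:365,::-1],(600,600),interpolation=cv2.INTER_CUBIC)
cv2.imwrite("pics/v4b.png",cv2.convertScaleAbs(a,alpha=1.4))
E
```

```text
(503, 83) [-0.0327 -0.0278]
(499, 176) [-0.0336  0.0333]
(515, 95) [-0.041  -0.0205]
(512, 168) [-0.0418  0.0275]
```

View pics/v4b.png

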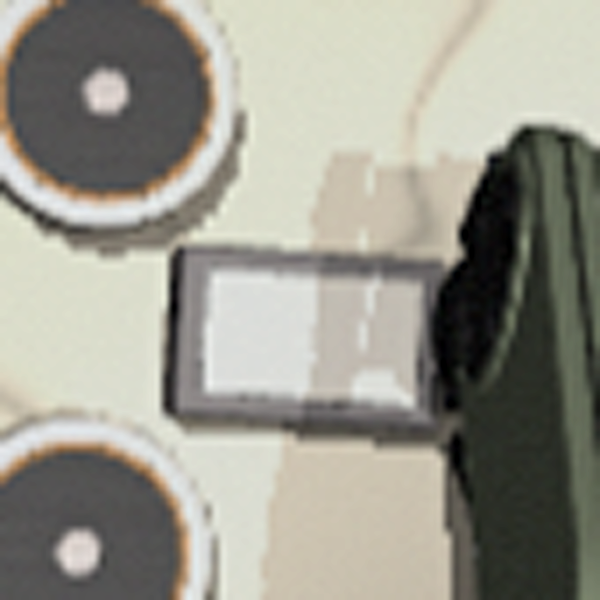

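In the enlargement, the mid of the box's front edge is (182,329). The gap's centre line there is about 328, so the box is aligned within 1 mm. Pushing straight through now.

{"name": "carry_out", "arguments": {
  "rows": [
    {"gripper": 0.3,"slide": [0.005,0,0],"rotation": [0,0,0]},
    {"gripper": 0.3,"slide": [0.01,0,0],"rotation": [0,0,0]},
    {"gripper": 0.3,"slide": [0.015,0,0],"rotation": [0,0,0]},
    {"gripper": 0.3,"slide": [0.02,0,0],"rotation": [0,0,0]},
    {"gripper": 0.3,"slide": [0.025,0,0],"rotation": [0,0,0]}
  ]
}}

```text
clock: 6.75
position: [0.5283, -0.0563, 0.0163]
tool_rot: [-0.0, 0.729, 0.684, 0.0]
contact_force: [-0.4, -1.6, 0.7]
gripper_width: 0.0257
```

{"name": "carry_out", "arguments": {
  "rows": [
    {"gripper": 0.3,"slide": [0.005,0,0],"rotation": [0,0,0]},
    {"gripper": 0.3,"slide": [0.01,0,0],"rotation": [0,0,0]},
    {"gripper": 0.3,"slide": [0.015,0,0],"rotation": [0,0,0]},
    {"gripper": 0.3,"slide": [0.02,0,0],"rotation": [0,0,0]},
    {"gripper": 0.3,"slide": [0.025,0,0],"rotation": [0,0,0]}
  ]
}}

```text
clock: 7.17
position: [0.5299, -0.0314, 0.0163]
tool_rot: [-0.0, 0.729, 0.684, 0.0]
contact_force: [0.1, -0.7, -0.7]
gripper_width: 0.0255
```

```bash
python3 -c "
from h import *
look(5)"
```

```text
clock 7.1667 dock pos [-0.0912 -0.0001] z 0.01628002582184901 relyaw 0.0013583030131258944 F [ 0.1 -0.7 -0.7]
```

View pics/v5.png

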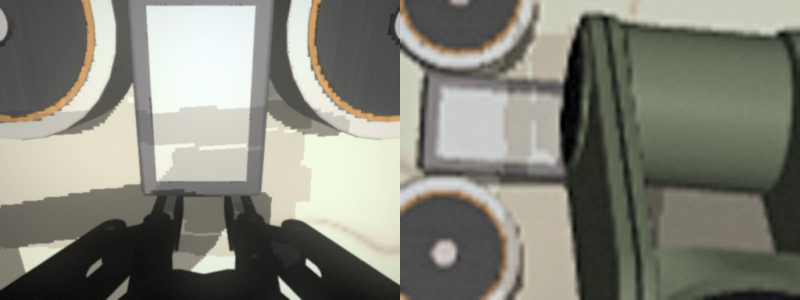

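The wrist view shows the roll bolts at (3,26) and (398,26), symmetric about the box (130 to 271), so it is centred in the gap. The finger knuckles (about ±44 mm wide, roughly 30 to 40 mm above the tips) could graze the 45 mm rolls. I'll back off, raise the fingers 11 mm and continue.

{"name": "carry_out", "arguments": {
  "rows": [
    {"gripper": 0.3,"slide": [-0.005,0,0],"rotation": [0,0,0]},
    {"gripper": 0.3,"slide": [-0.006,0,-0.004],"rotation": [0,0,0]},
    {"gripper": 0.3,"slide": [-0.006,0,-0.011],"rotation": [0,0,0]},
    {"gripper": 0.3,"slide": [-0.003,0,-0.011],"rotation": [0,0,0]},
    {"gripper": 0.3,"slide": [0.001,0,-0.011],"rotation": [0,0,0]}
  ]
}}

```text
clock: 7.68
position: [0.5305, -0.0311, 0.028]
tool_rot: [0.001, 0.73, 0.684, 0.001]
contact_force: [0.5, 0.4, -0.4]
gripper_width: 0.0256
```

{"name": "carry_out", "arguments": {
  "rows": [
    {"gripper": 0.3,"slide": [0.004,0,0],"rotation": [0,0,0]},
    {"gripper": 0.3,"slide": [0.008,0,0],"rotation": [0,0,0]},
    {"gripper": 0.3,"slide": [0.012,0,0],"rotation": [0,0,0]},
    {"gripper": 0.3,"slide": [0.016,0,0],"rotation": [0,0,0]},
    {"gripper": 0.3,"slide": [0.02,0,0],"rotation": [0,0,0]}
  ]
}}

```text
clock: 8.1
position: [0.5313, -0.0105, 0.0272]
tool_rot: [-0.0, 0.729, 0.684, -0.0]
contact_force: [0.2, -2.3, 0.9]
gripper_width: 0.0255
```

{"name": "carry_out", "arguments": {
  "rows": [
    {"gripper": 0.3,"slide": [0.004,0,0],"rotation": [0,0,0]},
    {"gripper": 0.3,"slide": [0.008,0,0],"rotation": [0,0,0]},
    {"gripper": 0.3,"slide": [0.012,0,0],"rotation": [0,0,0]},
    {"gripper": 0.3,"slide": [0.016,0,0],"rotation": [0,0,0]},
    {"gripper": 0.3,"slide": [0.02,0,0],"rotation": [0,0,0]}
  ]
}}

```text
clock: 8.52
position: [0.5325, 0.0094, 0.0273]
tool_rot: [-0.0, 0.729, 0.684, -0.0]
contact_force: [-0.7, -1.7, 0.9]
gripper_width: 0.0252
```

{"name": "carry_out", "arguments": {
  "rows": [
    {"gripper": 0.3,"slide": [0.004,0,0],"rotation": [0,0,0]},
    {"gripper": 0.3,"slide": [0.008,0,0],"rotation": [0,0,0]},
    {"gripper": 0.3,"slide": [0.012,0,0],"rotation": [0,0,0]},
    {"gripper": 0.3,"slide": [0.016,0,0],"rotation": [0,0,0]},
    {"gripper": 0.3,"slide": [0.02,0,0],"rotation": [0,0,0]}
  ]
}}

```text
clock: 8.93
position: [0.5338, 0.0294, 0.0273]
tool_rot: [-0.0, 0.729, 0.684, -0.0]
contact_force: [0.5, -0.9, 0.9]
gripper_width: 0.0256
```

{"name": "carry_out", "arguments": {
  "rows": [
    {"gripper": 0.3,"slide": [0.004,0,0],"rotation": [0,0,0]},
    {"gripper": 0.3,"slide": [0.008,0,0],"rotation": [0,0,0]},
    {"gripper": 0.3,"slide": [0.012,0,0],"rotation": [0,0,0]},
    {"gripper": 0.3,"slide": [0.016,0,0],"rotation": [0,0,0]},
    {"gripper": 0.3,"slide": [0.02,0,0],"rotation": [0,0,0]}
  ]
}}

```text
clock: 9.35
position: [0.5351, 0.0493, 0.0273]
tool_rot: [-0.0, 0.729, 0.684, -0.0]
contact_force: [-0.4, -1.3, 0.8]
gripper_width: 0.0259
```

{"name": "carry_out", "arguments": {
  "rows": [
    {"gripper": 0.3,"slide": [0.004,0,0],"rotation": [0,0,0]},
    {"gripper": 0.3,"slide": [0.008,0,0],"rotation": [0,0,0]},
    {"gripper": 0.3,"slide": [0.012,0,0],"rotation": [0,0,0]},
    {"gripper": 0.3,"slide": [0.016,0,0],"rotation": [0,0,0]},
    {"gripper": 0.3,"slide": [0.02,0,0],"rotation": [0,0,0]}
  ]
}}

```text
clock: 9.77
position: [0.5364, 0.0693, 0.0273]
tool_rot: [-0.0, 0.729, 0.684, 0.0]
contact_force: [-0.8, -1.7, -0.7]
gripper_width: 0.0257
```

```bash
python3 -c "
from h import *
look(6)"
```

```text
clock 9.7667 dock pos [0.0097 0.    ] z 0.027273294295665558 relyaw 0.0012883824786316111 F [-0.8 -1.7 -0.7]
```

View pics/v6.png

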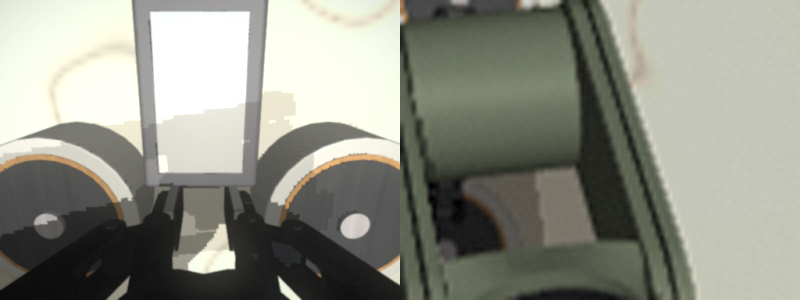

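The wrist view shows the box square and through the gap, with the bolts at (48,225) and (355,225) symmetric about it. Next comes a slow final approach while I watch the force.

{"name": "carry_out", "arguments": {
  "rows": [
    {"gripper": 0.3,"slide": [0.005,0,0],"rotation": [0,0,0]},
    {"gripper": 0.3,"slide": [0.01,0,0],"rotation": [0,0,0]},
    {"gripper": 0.3,"slide": [0.014,0,0],"rotation": [0,0,0]},
    {"gripper": 0.3,"slide": [0.018,0,0],"rotation": [0,0,0]},
    {"gripper": 0.3,"slide": [0.022,0,0],"rotation": [0,0,0]}
  ]
}}

```text
clock: 10.28
position: [0.5378, 0.0913, 0.0273]
tool_rot: [-0.0, 0.729, 0.684, 0.0]
contact_force: [-0.0, 0.2, 1.0]
gripper_width: 0.0255
```

{"name": "carry_out", "arguments": {
  "rows": [
    {"gripper": 0.3,"slide": [0.001,0,0],"rotation": [0,0,0]},
    {"gripper": 0.3,"slide": [0.002,0,0],"rotation": [0,0,0]},
    {"gripper": 0.3,"slide": [0.003,0,0],"rotation": [0,0,0]},
    {"gripper": 0.3,"slide": [0.004,0,0],"rotation": [0,0,0]},
    {"gripper": 0.3,"slide": [0.004,0,0],"rotation": [0,0,0]}
  ]
}}

```text
clock: 10.7
position: [0.5381, 0.095, 0.0273]
tool_rot: [-0.0, 0.729, 0.684, 0.0]
contact_force: [0.9, 0.3, 0.9]
gripper_width: 0.0257
```

{"name": "carry_out", "arguments": {
  "rows": [
    {"gripper": 0.3,"slide": [0.001,0,0],"rotation": [0,0,0]},
    {"gripper": 0.3,"slide": [0.002,0,0],"rotation": [0,0,0]}
  ]
}}

```text
clock: 10.87
position: [0.5382, 0.0967, 0.0273]
tool_rot: [-0.0, 0.729, 0.684, -0.0]
contact_force: [0.1, -2.1, 0.1]
gripper_width: 0.0254
```

Tool x is at about 0.037 in the dock frame, so the box centre is about 0.098 with no rail force yet. I'll creep on in 1 mm steps.

{"name": "carry_out", "arguments": {
  "rows": [
    {"gripper": 0.3,"slide": [0.0005,0,0],"rotation": [0,0,0]},
    {"gripper": 0.3,"slide": [0.001,0,0],"rotation": [0,0,0]}
  ]
}}

```text
clock: 11.03
position: [0.5383, 0.0978, 0.0273]
tool_rot: [0.0, 0.729, 0.684, 0.0]
contact_force: [0.2, -0.7, -0.2]
gripper_width: 0.0257
```

{"name": "carry_out", "arguments": {
  "rows": [
    {"gripper": 0.3,"slide": [0.0005,0,0],"rotation": [0,0,0]},
    {"gripper": 0.3,"slide": [0.001,0,0],"rotation": [0,0,0]}
  ]
}}

```text
clock: 11.2
position: [0.5383, 0.0988, 0.0273]
tool_rot: [-0.0, 0.729, 0.684, 0.0]
contact_force: [-0.2, -1.4, -0.5]
gripper_width: 0.0256
```

{"name": "carry_out", "arguments": {
  "rows": [
    {"gripper": 0.3,"slide": [0.0005,0,0],"rotation": [0,0,0]},
    {"gripper": 0.3,"slide": [0.001,0,0],"rotation": [0,0,0]}
  ]
}}

```text
clock: 11.37
position: [0.5384, 0.0999, 0.0273]
tool_rot: [-0.0, 0.729, 0.684, 0.0]
contact_force: [-0.2, -1.1, 0.2]
gripper_width: 0.0258
```

{"name": "carry_out", "arguments": {
  "rows": [
    {"gripper": 0.3,"slide": [0.0005,0,0],"rotation": [0,0,0]},
    {"gripper": 0.3,"slide": [0.001,0,0],"rotation": [0,0,0]}
  ]
}}

```text
clock: 11.53
position: [0.5385, 0.1008, 0.0273]
tool_rot: [0.0, 0.729, 0.684, -0.0]
contact_force: [0.9, -2.8, 1.5]
gripper_width: 0.0258
```

{"name": "carry_out", "arguments": {
  "rows": [
    {"gripper": 0.3,"slide": [0.0005,0,0],"rotation": [0,0,0]},
    {"gripper": 0.3,"slide": [0.001,0,0],"rotation": [0,0,0]}
  ]
}}

```text
clock: 11.7
position: [0.5385, 0.1008, 0.0273]
tool_rot: [0.001, 0.729, 0.685, -0.001]
contact_force: [0.3, -7.7, 1.3]
gripper_width: 0.0258
```

{"name": "carry_out", "arguments": {
  "rows": [
    {"gripper": 0.3,"slide": [0.0005,0,0],"rotation": [0,0,0]},
    {"gripper": 0.3,"slide": [0.001,0,0],"rotation": [0,0,0]}
  ]
}}

```text
clock: 11.87
position: [0.5385, 0.1008, 0.0274]
tool_rot: [0.001, 0.729, 0.685, -0.001]
contact_force: [0.4, -12.1, 1.5]
gripper_width: 0.0263
```

The rail stops it: the position holds at 0.1008 and the force rises to 12 N. Backing off and going up.

{"name": "carry_out", "arguments": {
  "rows": [
    {"gripper": 0.3,"slide": [-0.003,0,0],"rotation": [0,0,0]},
    {"gripper": 0.3,"slide": [-0.008,0,0],"rotation": [0,0,0]},
    {"gripper": 0.3,"slide": [-0.014,0,0],"rotation": [0,0,0]},
    {"gripper": 0.3,"slide": [-0.02,0,0],"rotation": [0,0,0]},
    {"gripper": 0.3,"slide": [-0.022,0,0],"rotation": [0,0,0]}
  ]
}}

```text
clock: 12.28
position: [0.537, 0.0801, 0.0273]
tool_rot: [-0.0, 0.73, 0.684, -0.0]
contact_force: [0.4, 0.2, -1.2]
gripper_width: 0.0257
```

{"name": "carry_out", "arguments": {
  "rows": [
    {"gripper": 0.3,"slide": [0,0,-0.02],"rotation": [0,0,0]},
    {"gripper": 0.3,"slide": [0,0,-0.05],"rotation": [0,0,0]},
    {"gripper": 0.3,"slide": [0,0,-0.085],"rotation": [0,0,0]},
    {"gripper": 0.3,"slide": [0,0,-0.12],"rotation": [0,0,0]},
    {"gripper": 0.3,"slide": [0,0,-0.15],"rotation": [0,0,0]}
  ]
}}

```text
clock: 12.7
position: [0.5374, 0.0808, 0.1797]
tool_rot: [0.0, 0.729, 0.684, 0.001]
contact_force: [0.7, -0.2, -0.1]
gripper_width: 0.0249
```

{"name": "carry_out", "arguments": {
  "rows": [
    {"gripper": 0.3,"slide": [-0.035,0,0],"rotation": [0,0,0]},
    {"gripper": 0.3,"slide": [-0.07,0,0],"rotation": [0,0,0]},
    {"gripper": 0.3,"slide": [-0.105,0,0],"rotation": [0,0,0]},
    {"gripper": 0.3,"slide": [-0.14,0,0],"rotation": [0,0,0]},
    {"gripper": 0.3,"slide": [-0.175,0,0],"rotation": [0,0,0]}
  ]
}}

```text
clock: 13.12
position: [0.5255, -0.0953, 0.1775]
tool_rot: [0.0, 0.729, 0.684, 0.0]
contact_force: [1.2, -0.2, 0.3]
gripper_width: 0.0256
```

{"name": "carry_out", "arguments": {
  "rows": [
    {"gripper": 0.3,"slide": [-0.035,0,0],"rotation": [0,0,0]},
    {"gripper": 0.3,"slide": [-0.07,0,0],"rotation": [0,0,0]},
    {"gripper": 0.3,"slide": [-0.105,0,0],"rotation": [0,0,0]},
    {"gripper": 0.3,"slide": [-0.105,0,0],"rotation": [0,0,0]},
    {"gripper": 0.3,"slide": [-0.105,0,0],"rotation": [0,0,0]}
  ]
}}

```text
clock: 13.53
position: [0.5189, -0.2, 0.1771]
tool_rot: [-0.0, 0.731, 0.683, 0.0]
contact_force: [0.0, 0.5, 1.4]
gripper_width: 0.0257
```

```bash
python3 - <<'E'
from workcell import vision
import cv2,numpy as np
c=vision.read_camera("top"); np.savez("pics/tf.npz",**c)
im=c["img"][:,:,::-1]
a=cv2.resize(im[160:260,215:315],(500,500),interpolation=cv2.INTER_CUBIC)
b=cv2.resize(im[90:300,100:360],(300,242)); b=np.vstack([b,np.zeros((258,300,3),np.uint8)])
cv2.imwrite("pics/vf.png",cv2.convertScaleAbs(np.hstack([a,b]),alpha=1.4))
d=cv2.absdiff(np.load("pics/top.npz")["img"],c["img"]).max(2)
for n,(y,x,r) in dict(bowl=(181,148,22),tub=(253,152,24),tin=(133,216,15),sdriver=(126,304,38)).items():
    print(n,np.mean(d[y-(10 if n=="sdriver" else r):y+(10 if n=="sdriver" else r),x-r:x+r]>40))
E
```

```text
bowl 0.0
tub 0.0
tin 0.0
sdriver 0.0
```

View pics/vf.png

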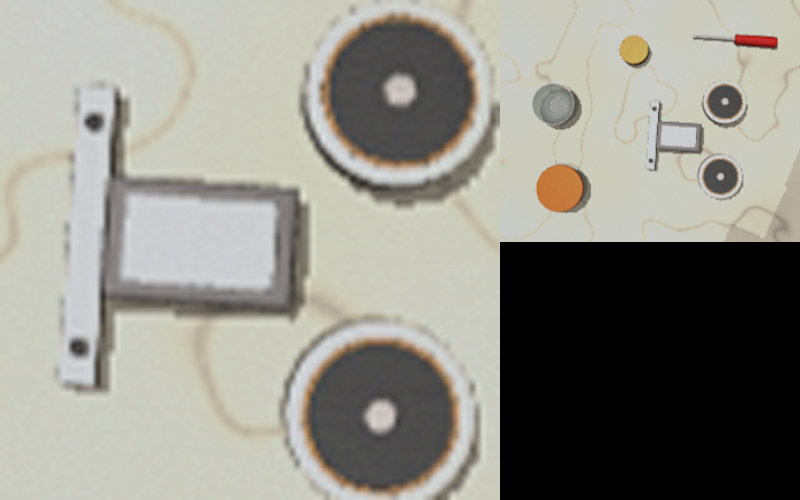

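The box's front edge (112,178) to (105,299) lies flat on the rail, in line with the gap, and the other objects are unchanged. One last numeric check, then I hand it in.

```bash
python3 - <<'E'
from h import *
from workcell import job, monitor
c=dict(np.load("pics/tf.npz"))
q=np.array([ray(c,*crop(p,215,160,5),.04) for p in((112,178),(298,190),(295,312),(105,299))])[:,:2]
a=q[0]+q[3]-q[1]-q[2]; m=dock(q.mean(0)); y=np.arctan2(a@ey,a@ex); print(m,y)
if .09<m[0]<.108 and abs(m[1])<.01 and abs(y)<.06: print(job.finish_job())
E
```

```text
[0.098  0.0025] 0.0010517425983266149
the job is handed in; nothing more can be done
None
```

I pushed the box from behind with both fingertips, turning it into line on a shallow arc. It then went straight through the gap until the rail stopped it, with the force rising to about 12 N. It was never gripped or lifted, and the job was handed in at about 13.6 s of the 58 s allowed.

- **Final position:** the last top-camera check put the box centre at x = 0.098 m, y = +0.0025 m in the dock frame. It is turned about 0.001 rad, with its front edge flat on the rail.
- **Other objects:** the bowl, tub, tin and screwdriver showed no change between the first and last top pictures. The arm was well clear of everything.
- **A disagreement:** from the arm's own position, I had the box centre at about x = 0.102 m when the rail stopped it, 4 mm more than the picture. I put this down to camera calibration and an assumed finger offset. Both values are inside the 0.092 to 0.104 m range.
- **Mid-push change:** I backed off once with the box in the gap and raised the fingers 11 mm, because the finger knuckles might have touched the rolls.

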